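# Tighten the filter holder's plug with the click wrench

## Robot

A 6-joint arm with a two-finger parallel gripper is mounted at the origin on a cart in front of the work surface, level with it; the furniture and walls round the work are solid. World frame = base frame: x ahead of the robot, y to its left, z up, the work surface at z = 0. Lengths are in mm, angles in rad, forces in N, time in s.
With the tool pointing down it reaches from about 350 to 975 mm from the base axis. Payload 7.1 kg.
Tool frame: the origin (TCP) lies at the very end of the fingers, on their centre line; the grasp point (between the pads) lies tcp_to_grasp behind it (tcp_to_grasp is the distance from the TCP to the grasp point, in mm); z points along the fingers, x is the direction in which the jaws open and shut, and the axes are right-handed (so a half turn about z gives the same grasp; the last joint's range is limited). The gripper opens to 88 mm and grips with 3 to 60 N. Pads are 20 mm wide; open, the fingers measure 115 mm over their backs; the gripper's body (75 mm by 178 mm) begins 61 mm behind the grasp point.
Start: joints at [1.325, 0.423, 1.63, -0, 1.089, -0.019], TCP at [140.507, 608.985, 222.675] pointing down, gripper open.
Joint ranges: [-3, 3], [-0.9, 2.11], [0.09, 2.58], [-1.31, 4.45], [0.11, 2.69], [-2.54, 2.54]. Speed limits (rad/s): [2.39, 2.39, 3.01, 3.14, 3.14, 3.14].

## Interface

Orientations are given as a rotation vector (axis times angle).
In Python, from workcell import get_obs, get_image, close_job, recognise, mark_of, tcp_to_grasp gives the robot as it stands. The module is installed in compiled form; this text tells all that it offers.
- The arm moves only by the tool move_arm, never from a script. Its argument "motion" is a list of rows, each a list of 7 numbers: the shift along the world's x, y, z in mm, then the turn, a rotation vector about the world's x, y, z in rad, then the finger opening in mm, from 0 to 87.8. A call has 1 to 5 rows; each row is the pose to reach, as a shift and turn from the pose commanded when the call began; what a row does not reach only later rows make up. A row lasts 1/12 s, in which the tool goes at most 41.7 mm and 7.16 degrees, less where a joint would pass 70% of its speed; a pose out of reach is approached as far as the arm can. A call with a gripper value outside its range is refused whole. The fingers move at their own pace and stop on an object; the grip force is fixed at half the most. Time passes only in rows, so rows that repeat a pose let the fingers close. It gives the time, the measured TCP pose, the force and the opening at its end, in the units of the state.
- get_obs(): the state, without advancing time (a new reading comes with each control period).
- get_image(name): name is "scene" or "side" or "wrist"; returns a dict with "color" (400x640x3 uint8, red, green, blue), "mtx" (3x3 intrinsics, pixels), "camera_from_world" (4x4, takes a point from world to camera coordinates). Camera axes: x right, y up, looking along -z (the intrinsics and any distortion apply to the point x, -y, -z); pixel columns grow to the right and rows downward; lengths in mm; the calibration is good to about 2 mm. A picture is of the moment at which its call begins. There is no depth.
- close_job(): hands the job in, once; it reports no verdict.
Trained networks look in a picture, given as the dict that the camera call returned (one of the last four; its "shot" number tells which), for a name from the list of things; names that differ only in an ending like _2 or _b are one class to them, and where a whole thing is asked for, a point or a joint stands for the part that bears it (a point fixed in the world has none). Each returns a list of dicts, best first, with "p" (0 to 1); they miss things now and then, are a little off and sometimes report something else, mostly with a low value. They report only what shows in the picture. A call takes as long as a camera call.
- recognise(picture, label): "bbox" ([centre column, centre row, width, height] in pixels, round what is visible of it).
- mark_of(picture, label): "location" ([row, column] in pixels: a listed point, or the origin of a listed thing).
The state is a dict: "t": time; "qpos": joint angles; "qvel": joint speeds; "joint_torque": joint torques, N m; "ee_pos": TCP position; "orientation": TCP orientation; "ft_force": force on the tool from outside, world axes, zero at the start; "moment": the same for the moment, N m; "width": finger opening in mm.
Only numpy, scipy, OpenCV 4.12 (cv2) and the standard library are available. Lean on these libraries where they do the work, as an engineer would, in place of code of your own. Each camera call takes 0.05 s, during which the arm holds its last target. There are 200 camera calls.

## Task

Tighten the plug on top of the steel pressure filter holder with the black-gripped click wrench that is already fitted on it: swing its handle clockwise (seen from above) until the plug is home and the handle breaks over at its click pin, then stop at once, let go and leave the handle folded as it is. Do not push on past the click, and do not turn the plain steel holding spanner lower down.

Things in the scene. Friction and masses are not known exactly. Their poses are not given: they have to be found in the camera images.
- head_center (a point): Centre of the wrench head on the vertical plug axis, about which head and handle swing together with a light drag (about 2.5 N at the grip) until the plug is home, 0.2 to 0.6 rad clockwise of the start. 125 mm above the bench. Head: 38 mm steel ring, 21 mm high, on a round steel holder (92 mm base, fixed). Its x axis points along the head to the click pin, z up.
- click_pin (a point): The vertical click pin, 60 mm out from the plug axis, where the handle is hinged to the wrench head; 125 mm above the bench. Its x axis points along the handle, outward; z is up.
- grip_middle (a point): Middle of the handle's round black grip, on its centre line, 92 mm out from the click pin (152 mm from the plug axis while straight), 125 mm above the bench. The grip is level, 22 mm thick, 90 mm long; a 15 mm steel shank joins it to the pin. Axes as click_pin. At the start it points from the holder back towards the robot or its left; its swing is clear down to 55 mm below its centre line.
- handle (a joint): Fold of the handle against the head at the click pin, rad: 0 straight, growing as it folds clockwise seen from above. A cam keeps it straight until the plug is home; then at about 11 N on the grip it breaks over: the force falls away and past 0.13 rad the handle jumps by itself to about 0.26 rad (15 degrees) and stays. Pushing on loads the plug again: beyond 0.40 rad (23 degrees) is overtightened.
- spanner (a joint): Turn of the plain flat steel open-ended spanner (16 mm wide, 6 mm thick, 123 mm from the holder's axis to its tip, 58 mm above the bench) on the holder's lower hexagon, rad, clockwise positive, 0 at the start. It points back towards the robot, or its right, and holds the body.

How it is judged (in metres and radians):
On the way:
1. the wrench breaks over at its click pin (value of joint handle above 0.2 rad), for 0.1 s.
At the end, for the whole second after the job is handed in: The wrench's handle has broken over and rests folded 0.2 to 0.38 rad (11 to 22 degrees) at the click pin, let go and still; the holding spanner is within 0.15 rad of where it was (value of joint handle between 0.2 and 0.38 rad and velocity of joint handle between -0.05 and 0.05 rad/s and value of joint spanner between -0.15 and 0.15 rad); the robot touches nothing.
It fails at once if the wrench is pulled on past its click (folded more than 0.40 rad) (value of joint handle above 0.4 rad).
It fails at once if the holding spanner is turned more than 0.15 rad (value of joint spanner above 0.15 rad or value of joint spanner below -0.15 rad).
It also fails if it takes over 45 s, if anything falls off the work surface, if the arm or the gripper's body presses on something with over 40 N, if the wrist force passes 120 N, or if a joint passes its speed limit or range.

## Working session

There is one attempt and no reset: what is moved stays moved. The work goes in short steps, Python scripts to look and compute and a tool call to move; the robot and the scene stay as the last step left them, time stands still between calls to the robot, and variables do not carry over. Pictures are saved under pics/ and viewed, about 8 in all and at most 12, crops included, and the job is handed in when it is done.

Besides the shell and the picture viewer there is one more tool, called after "Call:" as name([rows], argument=value, ...), one row to a line, values as JSON. move_arm: Moves the arm, as the interface text tells. Its arguments: {"type":"object","properties":{"motion":{"type":"array"}},"required":["motion"]}

```bash
mkdir -p pics
cat > h.py <<'E'
import numpy as np, cv2
from workcell import *
def ray(im,px):  # px=(col,row)
    M=np.array(im["camera_from_world"]);K=np.array(im["mtx"])
    d=np.linalg.inv(K)@[px[0],px[1],1]; d=np.array([d[0],-d[1],-d[2]])
    R=M[:3,:3]; return -R.T@M[:3,3], R.T@d
def onz(im,px,z):
    o,d=ray(im,px); return o+d*(z-o[2])/d[2]
def proj(im,p):
    M=np.array(im["camera_from_world"]);c=M[:3,:3]@p+M[:3,3]
    u=np.array(im["mtx"])@[c[0],-c[1],-c[2]]; return u[:2]/u[2]
def save(im,n): cv2.imwrite(f"pics/{n}.png",cv2.cvtColor(im["color"],cv2.COLOR_RGB2BGR))
def look(cams,labels=("head_center","click_pin","grip_middle")):
    ims={}
    for c in cams:
        im=get_image(c); ims[c]=im
        for l in labels:
            for m in mark_of(im,l)[:2]:
                r,co=m["location"]; print(c,l,round(m["p"],2),np.round([co,r]),np.round(onz(im,(co,r),125),1))
    return ims
E
python3 - <<'E'
from h import *
ims=look(["scene","side","wrist"])
for k,v in ims.items(): save(v,k+"0")
cv2.imwrite("pics/both0.png",cv2.resize(cv2.cvtColor(np.vstack([ims["scene"]["color"],ims["side"]["color"]]),cv2.COLOR_RGB2BGR),(480,600)))
o=get_obs();print(o,tcp_to_grasp)
for k,v in ims.items(): print(k,recognise(v,"spanner")[:1])
E
```

```text
scene head_center 0.65 [350. 174.] [628.4  67.4 125. ]
scene click_pin 0.8 [335. 190.] [569.3  62.8 125. ]
side head_center 0.55 [330. 171.] [630.6  67.4 125. ]
side click_pin 0.68 [331. 195.] [569.3  70.4 125. ]
side grip_middle 0.71 [339. 233.] [481.2  61.5 125. ]
{'t': 0.6, 'qpos': array([ 1.32501685e+00,  4.23084060e-01,  1.62989879e+00,  3.37336405e-05,
        1.08859586e+00, -1.90052887e-02]), 'qvel': array([-6.34335621e-04, -2.40968888e-04,  3.71955911e-04, -3.42672166e-04,
       -1.41585046e-06,  2.28207638e-04]), 'joint_torque': array([ 2.59860521e-03, -5.44287837e+01, -2.73930985e+01,  6.45522005e-02,
        1.69722573e-02, -4.28081046e-05]), 'ee_pos': array([140.48825038, 608.99287412, 222.68549685]), 'orientation': array([-2.45851013e+00, -1.95579394e+00,  1.11315448e-05]), 'ft_force': array([-0.97917819,  1.1022952 , -0.0871109 ]), 'moment': array([ 0.02922466, -0.02570701, -0.03522396]), 'width': 88.06387616617715} 18.700000000000003
scene [{'bbox': [349.8, 216.7, 38.3, 43.3], 'p': 0.87}]
side [{'bbox': [343.9, 202.1, 56.9, 42.9], 'p': 0.73}]
wrist []
```

View pics/scene0.png

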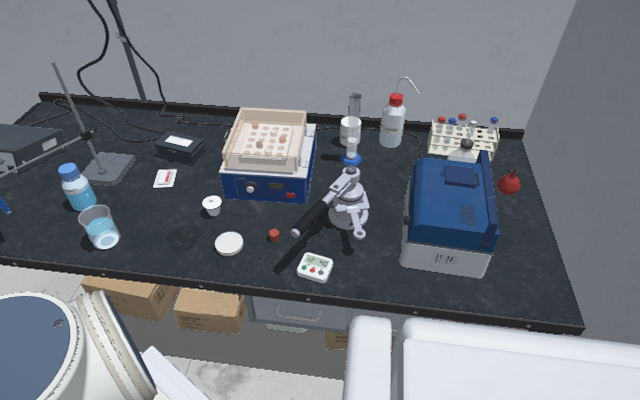

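View pics/side0.png

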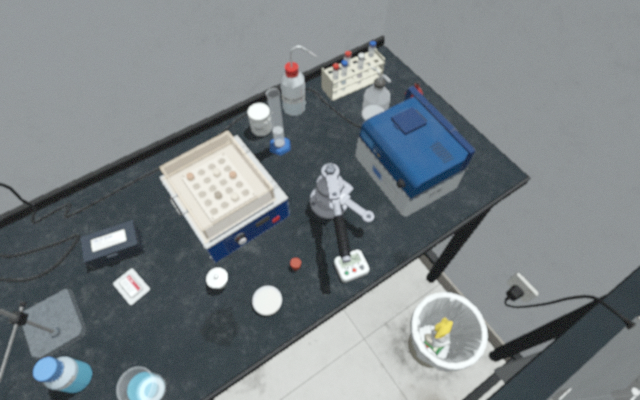

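Scene picture: head at about (350,174), pin (335,190), and the grip's end (293,234). The spanner's tip is at (358,233). Side picture: head (330,171), grip middle (339,233), spanner tip (368,215). The handle points about along -x, so clockwise means the grip swings to +y. I'll go above a place on its -y side.

Call:
move_arm([
  [18,-33,0,0,0,0,0],
  [36,-66,0,0,0,0,0],
  [54,-99,0,0,0,0,0],
  [72,-132,0,0,0,0,0],
  [90,-165,0,0,0,0,0],
])

```text
t: 1.17
ee_pos: [230.9, 442.5, 222.7]
orientation: [-2.458, -1.957, -0.0]
ft_force: [1.5, 0.2, 0.8]
width: 58.1
```

Call:
move_arm([
  [18,-33,0,0,0,0,0],
  [36,-66,0,0,0,0,0],
  [54,-99,0,0,0,0,0],
  [72,-132,0,0,0,0,0],
  [90,-165,0,0,0,0,0],
])

```text
t: 1.58
ee_pos: [321.0, 277.4, 223.0]
orientation: [2.458, 1.956, 0.001]
ft_force: [0.7, -0.1, 0.3]
width: 24.7
```

Call:
move_arm([
  [18,-33,0,0,0,0,0],
  [36,-66,0,0,0,0,0],
  [54,-99,0,0,0,0,0],
  [72,-132,0,0,0,0,0],
  [90,-165,0,0,0,0,0],
])

```text
t: 2.0
ee_pos: [411.2, 112.2, 223.1]
orientation: [2.458, 1.956, 0.001]
ft_force: [0.5, -0.4, 0.7]
width: 0.6
```

Call:
move_arm([
  [18,-33,0,0,0,0,0],
  [36,-66,0,0,0,0,0],
  [54,-99,0,0,0,0,0],
  [70,-120,0,0,0,0,0],
  [70,-120,0,0,0,0,0],
])

```text
t: 2.42
ee_pos: [483.5, -9.4, 223.2]
orientation: [2.46, 1.95, 0.003]
ft_force: [0.2, 0.0, 0.3]
width: 0.0
```

Run:
```python
from h import *
ims=look(["scene","side","wrist"])
save(ims["wrist"],"wrist1");save(ims["scene"],"scene1")
o=get_obs();print(o["t"],o["ee_pos"],o["orientation"],o["ft_force"],o["width"],o["qpos"])
```

```text
scene head_center 0.73 [350. 175.] [626.7  64.9 125. ]
scene click_pin 0.97 [339. 191.] [572.5  54.4 125. ]
scene grip_middle 0.71 [311. 219.] [474.8  50.  125. ]
side head_center 0.82 [333. 172.] [626.5  61.5 125. ]
side click_pin 0.68 [335. 197.] [564.5  62.7 125. ]
side grip_middle 0.59 [339. 233.] [481.6  61.1 125. ]
wrist click_pin 0.58 [413. 276.] [570.3  62.6 125. ]
wrist grip_middle 0.56 [388. 175.] [476.9  55.7 125. ]
3.0167 [480.3972594   -5.5612452  222.76788933] [2.45757632e+00 1.95681924e+00 1.73610838e-04] [-0.02850743 -0.51571696 -0.52437359] 0.25775042382043695 [-3.63333776e-02  2.09786156e-01  1.94150529e+00 -2.68833270e-05
  9.90136347e-01 -1.38120607e+00]
```

View pics/wrist1.png

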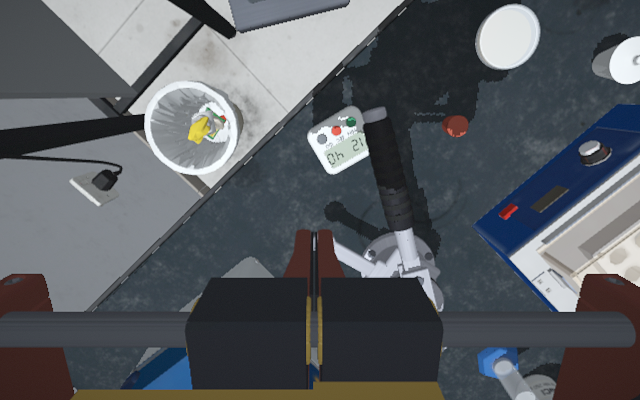

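Wrist picture: the black grip runs from (375,115) to (403,230), and the shank goes on to the head at about (420,270). The spanner lies to its lower left, with its tip at (335,210). All estimates agree within about 8 mm: head about (627,64), pin (569,60), grip middle (478,57), lengths about right. Next I go down beside the grip, about 50 mm off and well above the spanner, then approach it.

Call:
move_arm([
  [0,0,-35,0,0,0,0],
  [0,0,-70,0,0,0,0],
  [0,0,-105,0,0,0,0],
  [0,0,-115,0,0,0,0],
  [0,0,-115,0,0,0,0],
])

```text
t: 3.43
ee_pos: [478.5, -5.8, 105.5]
orientation: [-2.455, -1.954, 0.007]
ft_force: [0.3, -0.5, 2.0]
width: 0.4
```

Call:
move_arm([
  [0,8,0,0,0,0,0],
  [0,16,0,0,0,0,0],
  [0,22,0,0,0,0,0],
  [0,26,0,0,0,0,0],
  [0,28,0,0,0,0,0],
])

```text
t: 3.85
ee_pos: [481.2, 22.9, 108.8]
orientation: [2.456, 1.956, 0.003]
ft_force: [-0.7, 0.6, 0.9]
width: 0.4
```

Call:
move_arm([
  [0,2,0,0,0,0,0],
  [0,4,0,0,0,0,0],
  [0,6,0,0,0,0,0],
  [0,8,0,0,0,0,0],
  [0,10,0,0,0,0,0],
])

```text
t: 4.27
ee_pos: [480.4, 32.0, 107.6]
orientation: [-2.459, -1.955, 0.0]
ft_force: [-0.6, 0.7, -1.3]
width: 0.2
```

Call:
move_arm([
  [0,2,0,0,0,0,0],
  [0,4,0,0,0,0,0],
  [0,6,0,0,0,0,0],
  [0,8,0,0,0,0,0],
  [0,10,0,0,0,0,0],
])

```text
t: 4.68
ee_pos: [480.0, 42.0, 107.5]
orientation: [-2.458, -1.956, 0.002]
ft_force: [-1.2, -1.7, -0.7]
width: 0.7
```

Run:
```python
from h import *
ims=look(["side","wrist"])
save(ims["wrist"],"wrist2")
o=get_obs();print(o["t"],o["ee_pos"],o["ft_force"])
```

```text
side click_pin 0.56 [333. 196.] [566.4  66.2 125. ]
side grip_middle 0.94 [334. 236.] [475.   72.4 125. ]
wrist grip_middle 0.71 [359. 251.] [478.8  64.1 125. ]
5.0833 [480.80740167  42.05073362 107.76013096] [ 0.19538908 -0.63222466  0.18389719]
```

View pics/wrist2.png

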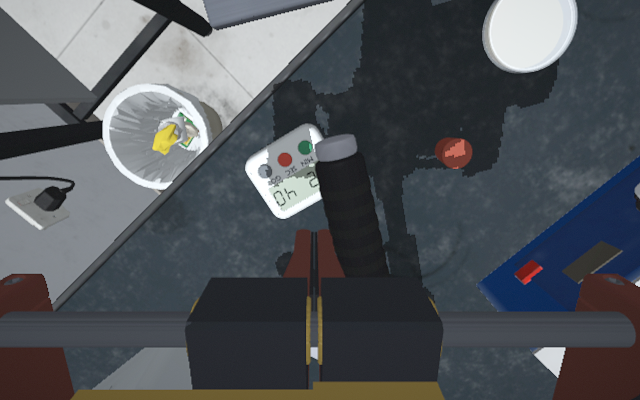

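Wrist picture: the grip, from (337,148) to (365,280), now lies against the right finger, with its centre near (359,251), so contact is made. I'll now push along the arc in small calls and read the force after each.

Call:
move_arm([
  [0,2.5,0,0,0,0,0],
  [-0.5,5,0,0,0,0,0],
  [-0.5,7.5,0,0,0,0,0],
  [-1,10,0,0,0,0,0],
  [-1,12,0,0,0,0,0],
])

```text
t: 5.5
ee_pos: [479.9, 54.3, 107.8]
orientation: [2.458, 1.956, 0.001]
ft_force: [1.5, -3.1, -1.0]
width: 0.4
```

Call:
move_arm([
  [0,2,0,0,0,0,0],
  [0,4,0,0,0,0,0],
  [0,6,0,0,0,0,0],
  [0,7,0,0,0,0,0],
  [0,8,0,0,0,0,0],
])

```text
t: 5.92
ee_pos: [479.6, 62.1, 107.7]
orientation: [2.458, 1.956, 0.0]
ft_force: [0.9, -1.9, -0.4]
width: 0.6
```

Call:
move_arm([
  [0,1.5,0,0,0,0,0],
  [0,3,0,0,0,0,0],
  [0,4.5,0,0,0,0,0],
  [0,6,0,0,0,0,0],
  [0,7,0,0,0,0,0],
])

```text
t: 6.33
ee_pos: [479.5, 69.1, 107.7]
orientation: [-2.459, -1.956, 0.0]
ft_force: [0.7, -2.7, 0.2]
width: 0.5
```

Call:
move_arm([
  [0,1.5,0,0,0,0,0],
  [0,3,0,0,0,0,0],
  [0.5,4.5,0,0,0,0,0],
  [0.5,6,0,0,0,0,0],
  [0.5,7,0,0,0,0,0],
])

```text
t: 6.75
ee_pos: [479.9, 76.2, 107.6]
orientation: [-2.458, -1.956, 0.0]
ft_force: [0.5, -2.5, -0.6]
width: 0.1
```

Call:
move_arm([
  [0,1.5,0,0,0,0,0],
  [0,3,0,0,0,0,0],
  [0.5,4.5,0,0,0,0,0],
  [0.5,6,0,0,0,0,0],
  [0.5,7,0,0,0,0,0],
])

```text
t: 7.17
ee_pos: [480.6, 83.1, 107.7]
orientation: [2.458, 1.956, 0.0]
ft_force: [0.7, -3.0, -0.4]
width: 0.6
```

Call:
move_arm([
  [0.5,1.5,0,0,0,0,0],
  [0.5,3,0,0,0,0,0],
  [1,4.5,0,0,0,0,0],
  [1,6,0,0,0,0,0],
  [1,7,0,0,0,0,0],
])

```text
t: 7.58
ee_pos: [481.6, 89.7, 107.7]
orientation: [2.457, 1.956, -0.001]
ft_force: [2.3, -9.6, 0.5]
width: 0.4
```

Force is up to about 10 N after roughly 0.35 rad, so the plug is home. From here I use small steps.

Call:
move_arm([
  [0,1,0,0,0,0,0],
  [0.5,2,0,0,0,0,0],
  [0.5,3,0,0,0,0,0],
  [1,4,0,0,0,0,0],
  [1,4,0,0,0,0,0],
])

```text
t: 8.0
ee_pos: [482.2, 92.7, 107.6]
orientation: [2.457, 1.956, -0.003]
ft_force: [1.4, -13.2, 0.1]
width: 0.3
```

Call:
move_arm([
  [0,1,0,0,0,0,0],
  [0.5,2,0,0,0,0,0],
  [0.5,3,0,0,0,0,0],
  [1,4,0,0,0,0,0],
  [1,4,0,0,0,0,0],
])

```text
t: 8.42
ee_pos: [483.3, 97.7, 107.6]
orientation: [2.459, 1.956, -0.001]
ft_force: [-0.4, -2.8, 0.6]
width: 0.4
```

Call:
move_arm([
  [0.5,1,0,0,0,0,0],
  [0.5,2,0,0,0,0,0],
  [0.5,3,0,0,0,0,0],
  [1,3,0,0,0,0,0],
  [1,3,0,0,0,0,0],
])

```text
t: 8.83
ee_pos: [484.5, 101.3, 107.7]
orientation: [-2.458, -1.956, -0.0]
ft_force: [-0.5, 0.2, -0.0]
width: 0.2
```

Run:
```python
from h import *
ims=look(["scene","side","wrist"])
save(ims["wrist"],"wrist3")
o=get_obs();print(o["t"],o["ee_pos"],o["ft_force"])
```

```text
scene head_center 0.66 [348. 172.] [634.5  75.1 125. ]
scene grip_middle 0.6 [288. 198.] [492.7 122.9 125. ]
side grip_middle 0.84 [304. 229.] [495.2 130.4 125. ]
wrist grip_middle 0.75 [380. 267.] [493.6 131.4 125. ]
9.4333 [484.51532878 100.96730677 107.67614406] [ 0.64393088 -0.0859861  -0.79224142]
```

View pics/wrist3.png

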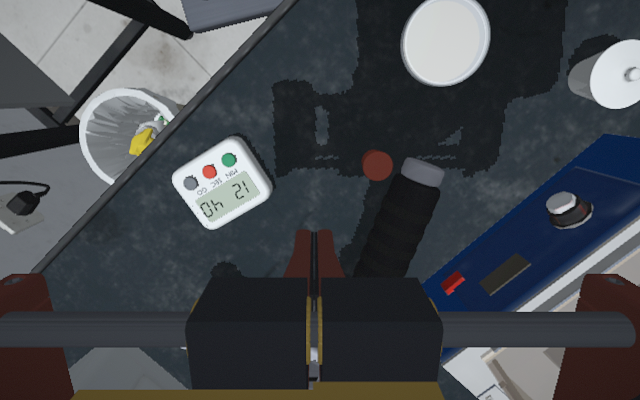

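Wrist picture: the grip, from (420,170) to (380,275), has swung well clear of the finger tilted the other way, and the force is zero. It has broken over, so I back off to -y, rise and check.

Call:
move_arm([
  [0,-10,0,0,0,0,0],
  [0,-25,0,0,0,0,0],
  [0,-40,0,0,0,0,0],
  [0,-55,0,0,0,0,0],
  [0,-60,0,0,0,0,0],
])

```text
t: 9.85
ee_pos: [484.3, 39.2, 107.6]
orientation: [2.459, 1.954, -0.001]
ft_force: [-0.2, -0.4, -0.1]
width: 0.2
```

Call:
move_arm([
  [0,0,30,0,0,0,0],
  [0,0,60,0,0,0,0],
  [0,0,90,0,0,0,0],
  [0,0,120,0,0,0,0],
  [0,0,120,0,0,0,0],
])

```text
t: 10.27
ee_pos: [487.7, 41.0, 233.1]
orientation: [2.455, 1.952, 0.012]
ft_force: [0.8, -0.6, -0.1]
width: 0.7
```

Call:
move_arm([
  [-20,-20,0,0,0,0,0],
  [-40,-40,0,0,0,0,0],
  [-60,-60,0,0,0,0,0],
  [-60,-60,0,0,0,0,0],
  [-60,-60,0,0,0,0,0],
])

```text
t: 10.68
ee_pos: [423.7, -19.6, 227.4]
orientation: [-2.46, -1.953, 0.0]
ft_force: [0.7, -0.4, -0.5]
width: 0.7
```

Run:
```python
from h import *
ims=look(["scene","side","wrist"])
a=ims["scene"]["color"][130:260,250:410];b=ims["side"]["color"][130:290,250:410]
cv2.imwrite("pics/end.png",cv2.cvtColor(np.hstack([cv2.resize(a,(400,325)),cv2.resize(b,(400,325))]),cv2.COLOR_RGB2BGR))
for k,v in ims.items(): print(k,recognise(v,"spanner")[:1])
o=get_obs();print(o["t"],o["ee_pos"],o["ft_force"])
```

```text
scene grip_middle 0.83 [290. 198.] [496.1 120.  125. ]
side head_center 0.71 [332. 169.] [634.9  62.7 125. ]
side click_pin 0.92 [322. 195.] [571.5  87.9 125. ]
side grip_middle 0.68 [300. 230.] [492.8 136.9 125. ]
wrist head_center 0.7 [449. 374.] [632.8  68.5 125. ]
wrist grip_middle 0.64 [503. 231.] [493.1 130.2 125. ]
scene [{'bbox': [353.3, 219.4, 35.2, 38.4], 'p': 0.8}]
side [{'bbox': [343.9, 205.6, 54.1, 23.9], 'p': 0.65}]
wrist [{'bbox': [395.8, 292.6, 101.7, 38.5], 'p': 0.81}]
11.4333 [424.51904257 -18.99150417 227.66856782] [-0.47763677 -0.21396403 -0.0888681 ]
```

View pics/end.png

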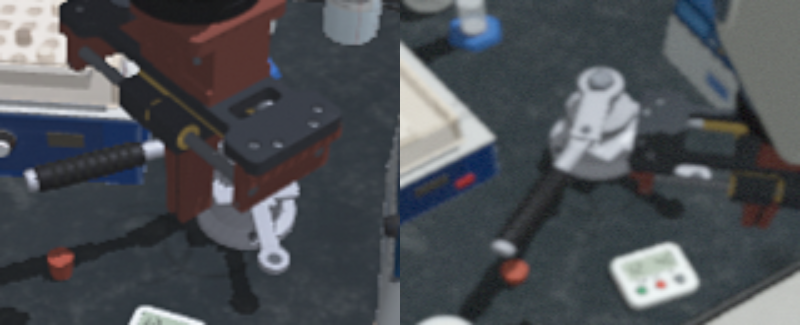

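Left half (scene): the spanner's tip is still at about (359,235) in full-frame pixels, and the grip is clear of the gripper. Right half (side): the head link runs from (600,80) to the pin near (575,165), then the grip bends further clockwise to (505,247). The arm touches nothing.

```bash
python3 -c "
from workcell import *
print(close_job()); o=get_obs(); print(o['t'],o['ft_force'])"
```

```text
the job is handed in; nothing more can be done
None
the job is handed in; nothing more can be done
```

The wrench has clicked and its handle is left folded. I handed the job in at about 11.4 s of the 45 s allowed; no verdict is reported.

**What I did:** I pushed the grip clockwise with the closed fingers. The force was about 2.5–3 N during the free swing and rose to about 13 N after roughly 0.35 rad, when the plug was home. It then fell to 2.8 N and to 0 as the handle jumped away from the finger. I stopped there, backed off and raised the arm.

**Last checks:**
- **Fold:** The pictures show the handle bent clockwise at the pin. The grip's angle fits a fold of about 0.22–0.26 rad. The direct pin-based estimate gave a lower, noisier figure of about 0.12 rad, because it rests on a single pin reading from one camera. I trusted the force drop and the jump instead.
- **Spanner:** Its tip was within 2 pixels of where it started in the scene view, and the fingers stayed well above it.
- **Contact:** The arm was clear of everything, with wrist force near 0.5 N, which is sensor noise.

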